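# Fetch the blue reference plate from under the flap

### The job

Lift the bamboo pot off the flap of the plywood case and stand it upright on the round cork mat, without dropping it; then swing the case's green flap up to about upright, so that it stays open by itself. Draw the blue plate up out of the case and finish while still holding it in the gripper, upright and still, clear above the middle of the white light pad with its lower edge about 10 cm over the pad. Leave the yellow plate in its slot and the mallet, bamboo ring and jar where they are.

Things in the scene. Friction and masses are not known exactly. Their poses are not given: they have to be found in the camera images.
- case: fixed plywood case, open on top under its flap, outer size 170 (x) x 240 (y) x 110 (z) mm, walls 7 mm; origin at the centre of its underside. Its own -x side is the front (towards the robot), its yaw varies within 0.3 rad. Inside are two grey holders, centred at x = -25 mm, y = +50 and -50 mm in its frame, floor of the slots 6 mm up, tops of the holders 41 mm up; each holds one plate standing on its narrow edge
- flap (a joint): angle of the green flap in rad: 0 shut (level), grows as the front edge swings up and back, pi/2 upright, 1.9 at its stop; once upright, the face with the knob looks away from the robot. The flap is a plate 170 x 240 mm, 8 mm thick, lying on the case's rim, 150 g plus a stiff friction hinge that keeps it wherever it is left (about 3 N at the knob moves it)
- flap_hinge (a point): point on the flap's hinge line, at the middle of the case's back (+x) upper edge, 110.5 mm up (the flap's lower face); the hinge line runs along the case's y axis; the point's axes turn with the flap, and agree with the case's axes when the flap is shut
- flap_handle (a point): centre of the head of the black round knob on the flap: head 28 mm across and 16 mm tall, on a stem 12 mm across; the point stands 35 mm off the flap's upper face, 30 mm from its front edge, midway along y (in the hinge point's frame: x -140, z +43 mm). Axes turn with the flap, z along the knob's stem, away from the flap
- pot_center (a point): centre, half-way up, of the loose open-topped bamboo pot, a pale straight cylinder 54 mm across, 75 mm tall, wall 5 mm, about 150 g; it starts upright on the shut flap, behind the knob. z axis up its own axis
- mat_top (a point): centre of the top of the fixed round cork mat, 130 mm across, 6 mm thick, lying on the bench left or right of the case
- pad_top (a point): centre of the top of the fixed square light pad, 140 x 140 x 12 mm, white with a dark rim, on the other side of the case
- blue_plate_center (a point): centre of the loose blue plate, 60 (x) x 12 (y) x 85 (z) mm, about 120 g; it stands upright in one of the case's two slots (2 mm play to each side), hidden under the flap at first, its axes then in line with the case's; it sits with its lower edge 6 mm and its upper edge 91 mm above the bench, so it sticks 50 mm out of its holder
- yellow_plate_center (a point): centre of the yellow plate, the same size as the blue one, in the other slot; leave it there
- mallet: wooden mallet standing on its head behind the case: head 72 mm across, 90 mm tall, handle 150 mm level out of its side; origin under the head; bystander
- bamboo_ring: loose bamboo ring 84 mm across, 60 mm tall; origin at the centre of its underside; bystander
- jar: amber jar with white cap, 60 mm across, 85 mm tall; origin at the centre of its underside; bystander
Mind the look-alikes: they are no part of the job. What is shaped like the part that bears pot_center but purple is not meant. Of the things shaped like the part that bears pad_top, the dark steel one is meant.

How it is judged (in metres and radians):
On the way, in this order (a step that is already met when the one before it is completed fails the run):
1. the pot stands upright on the cork mat, let go (horizontal distance between pot_center and mat_top below 0.04 m and height (world z) of pot_center below 0.05 m and angle between pot_center's own z axis and vertical below 0.15 rad and contact force between pot and the fingers below 0.05 N and contact force between pot and mat above 0.3 N), for 0.3 s.
2. the flap stands open by itself, at least 1.2 rad, not touched by the arm (value of joint flap above 1.2 rad and contact force between flap and the arm below 0.05 N and contact force between flap and the fingers below 0.05 N), for 0.3 s.
3. the blue plate is gripped and drawn up clear of the case (height (world z) of blue_plate_center above 0.156 m and contact force between blue_plate and the fingers above 1 N), for 0.1 s.
At the end, for the whole second after the job is handed in: Blue plate held by the gripper alone, still, upright within 15 degrees, centre within 50 mm of the pad's middle, lower edge 50 to 160 mm above the pad; pot upright and released on the mat (within 40 mm of its centre); flap open over 1.2 rad; yellow plate within 12 mm of its start (horizontal distance between blue_plate_center and pad_top below 0.05 m and z of blue_plate_center in the frame of pad_top between 0.0925 and 0.2025 m and angle between blue_plate_center's own z axis and vertical below 0.26 rad and linear speed of blue_plate below 0.03 m/s and contact force between blue_plate and the fingers above 1 N and contact force between blue_plate and case below 0.05 N and contact force between blue_plate and light_pad below 0.05 N and contact force between blue_plate and pot below 0.05 N and contact force between blue_plate and yellow_plate below 0.05 N and horizontal distance between pot_center and mat_top below 0.04 m and height (world z) of pot_center below 0.05 m and angle between pot_center's own z axis and vertical below 0.15 rad and contact force between pot and the fingers below 0.05 N and value of joint flap above 1.2 rad and distance of yellow_plate_center from where it was at the start of the episode below 0.012 m); the arm keeps its last pose, push and grip.
It fails at once if the pot is tipped over (angle between pot_center's own z axis and vertical above 0.8 rad).
It fails at once if the pot is dropped or thrown from more than about 40 mm (height (world z) of pot_center above 0.085 m and distance of pot_center from where it was at the start of the episode above 0.06 m and contact force between pot and the fingers below 0.01 N).
It fails at once if the yellow plate is drawn out of its slot (distance of yellow_plate_center from where it was at the start of the episode above 0.03 m).
It fails at once if the mallet, bamboo ring or jar is moved more than 30 mm (distance of any of mallet, bamboo_ring, jar from where it was at the start of the episode above 0.03 m).
It also fails if it takes over 72 s, if anything falls off the work surface, if the arm or the gripper's body presses on something with over 40 N, if the wrist force passes 120 N, or if a joint passes its speed limit or range.

### The arm

A 6-joint arm with a two-finger parallel gripper is mounted at the origin on the work surface. World frame = base frame: x ahead of the robot, y to its left, z up, the work surface at z = 0. Lengths are in m, angles in degrees, forces in N, time in s.
With the tool pointing down it reaches from about 0.35 to 0.875 m from the base axis. Payload 4.2 kg.
Tool frame: the origin (TCP) lies between the finger pads; the fingertips stand 25 mm ahead of it and the grasp point (between the pads) lies 6 mm ahead of it (r.tips_ahead is the distance from the TCP to the fingertips, in m); z points along the fingers, y is the direction in which the jaws open and shut (so a half turn about z gives the same grasp; the last joint's range is limited). The gripper opens to 87 mm and grips with 3 to 60 N. Pads are 19 mm wide; open, the fingers measure 117 mm over their backs; the gripper's body (75 mm by 190 mm) begins 51 mm behind the grasp point.
Start: joints at [84.775, 22.042, 0.453, 0, -68.411, -14.817], TCP at [0.214, 0.587, 0.224] pointing down, gripper open.
Joint ranges: [-179.83, 179.83], [-69.29, 118.12], [-61.27, 80.66], [-181.25, 117.63], [-171.15, -9.14], [-177.46, 177.46]. Speed limits (degrees/s): [159.86, 159.86, 180, 180, 180, 180].

### API

Orientations are given as a 3x3 rotation matrix whose columns are the frame's x, y, z axes.
In Python, from station import r, vision, finish_job gives the robot as it stands.
- The arm moves only by the shell command python3 -m jog 'ROWS'. ROWS is a JSON object of lists of equal length, an entry for each row: "rot": the turn, a rotation vector about the world's x, y, z in degrees, a list of three; "delta_pos": the shift along the world's x, y, z in mm, a list of three; "grip": the opening in per cent of the stroke, from 0 (shut) to 100 (fully open). A call has 1 to 10 rows; each row shifts and turns the commanded pose from where the row before left it; what a row does not reach is not made up. A row lasts 1/12 s, in which the tool goes at most 41.7 mm and 7.16 degrees, less where a joint would pass 70% of its speed; a pose out of reach is approached as far as the arm can. A call with a gripper value outside its range is refused whole. The fingers move at their own pace and stop on an object; the grip force is fixed at half the most. Time passes only in rows, so rows that do not move let the fingers close. It gives the time, the measured TCP pose, the force and the opening at its end, in the units of the state.
- r.sense(): the state, without advancing time (a new reading comes with each control period).
- vision.capture(name): name is "side" or "top"; returns a dict with "frame" (420x560x3 uint8, red, green, blue), "K" (3x3 intrinsics, pixels), "xyz" and "orientation" of the camera in the world. Camera axes: x right, y up, looking along -z (the intrinsics and any distortion apply to the point x, -y, -z); pixel columns grow to the right and rows downward; lengths in m; the calibration is good to about 2 mm. A picture is of the moment at which its call begins. There is no depth.
- finish_job(): hands the job in, once; it reports no verdict.
The state is a dict: "time_s": time; "joints": joint angles; "joint_velocities": joint speeds; "effort": joint torques, N m; "tcp_pos": TCP position; "ee_rot": TCP orientation; "wrist_force": force on the tool from outside, world axes, zero at the start; "moment": the same for the moment, N m; "gripper_width": opening from 0.0 (shut) to 1.0 (fully open).
Only numpy, scipy, OpenCV 4.12 (cv2) and the standard library are available. Lean on these libraries where they do the work, as an engineer would, in place of code of your own. Each camera call takes 0.05 s, during which the arm holds its last target. There are 200 camera calls.

## Working session

There is one attempt and no reset: what is moved stays moved. The work goes in short steps, Python scripts to look and compute and a shell command to move; the robot and the scene stay as the last step left them, time stands still between calls to the robot, and variables do not carry over. Pictures are saved under pics/ and viewed, about 8 in all and at most 12, crops included, and the job is handed in when it is done.

```bash
ls; mkdir -p pics
cat > h.py <<'E'
import numpy as np,cv2
from station import r,vision
def cap(n,f):
    c=vision.capture(n); cv2.imwrite(f'pics/{f}.png',c['frame'][:,:,::-1]); np.savez(f'pics/{f}.npz',**{k:np.array(c[k]) for k in('frame','K','xyz','orientation')}); return c
def load(f): return dict(np.load(f'pics/{f}.npz'))
def ray(c,u,v):
    d=np.linalg.inv(c['K'])@[u,v,1]; d=np.array(c['orientation'])@[d[0],-d[1],-d[2]]; return np.array(c['xyz']),d
def plane(c,u,v,z):
    o,d=ray(c,u,v); return o+d*(z-o[2])/d[2]
def proj(c,p):
    q=np.array(c['orientation']).T@(np.array(p)-c['xyz']); q=c['K']@[q[0],-q[1],-q[2]]; return q[:2]/q[2]
def tri(c1,p1,c2,p2):
    o1,d1=ray(c1,*p1);o2,d2=ray(c2,*p2); t=np.linalg.lstsq(np.c_[d1,-d2],o2-o1,rcond=None)[0]
    a,b=o1+t[0]*d1,o2+t[1]*d2; return (a+b)/2,np.linalg.norm(a-b)
E
python3 - <<'E'
from h import *
a=cap('top','t0');b=cap('side','s0')
print({k:a[k] for k in a if k!='frame'},{k:b[k] for k in b if k!='frame'})
print(r.sense())
E
```

```text
pics
{'K': array([[480.08559007,   0.        , 276.13112599],
       [  0.        , 480.08559007, 211.69014233],
       [  0.        ,   0.        ,   1.        ]]), 'xyz': array([ 3.84143301e-01, -3.62244953e-04,  1.56194567e+00]), 'orientation': array([[ 0.02618823,  0.99426842, -0.1036556 ],
       [-0.99955012,  0.02756075,  0.01183088],
       [ 0.0146199 ,  0.10329914,  0.99454288]])} {'K': array([[421.04226366,   0.        , 279.12754623],
       [  0.        , 421.04226366, 208.34659616],
       [  0.        ,   0.        ,   1.        ]]), 'xyz': array([-0.03043621, -0.69219642,  0.83085748]), 'orientation': array([[ 0.78746538,  0.38252995, -0.48328988],
       [-0.61621799,  0.50537601, -0.60404509],
       [ 0.01317777,  0.77347652,  0.63368795]])}
{'time_s': 0.1, 'joints': array([ 8.47765274e+01,  2.20879686e+01,  3.86448459e-01, -2.37544253e-02,
       -6.84111900e+01, -1.48179316e+01]), 'joint_velocities': array([-0.04773383, -0.14259081,  0.22468805,  0.05594304,  0.01214707,
       -0.01681657]), 'effort': array([-6.59493271e-04, -3.91691208e+01,  1.87934625e+01,  4.23190132e+00,
        1.34722661e-02, -6.60255978e-05]), 'tcp_pos': array([0.21398053, 0.58665471, 0.22334812]), 'ee_rot': array([[ 9.39392836e-01, -3.42842211e-01, -5.62996363e-04],
       [-3.42842649e-01, -9.39390875e-01, -1.92386550e-03],
       [ 1.30708657e-04,  2.00028464e-03, -9.99997991e-01]]), 'wrist_force': array([ 0.27479149, -0.13795094, -1.015451  ]), 'moment': array([ 0.02008458,  0.03025582, -0.04248628]), 'gripper_width': 0.9964903502460999}
```

View pics/t0.png

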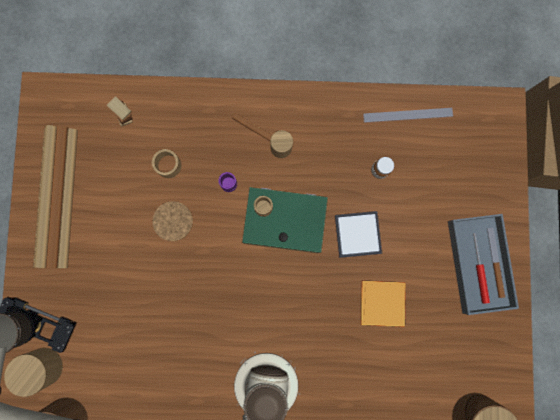

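View pics/s0.png

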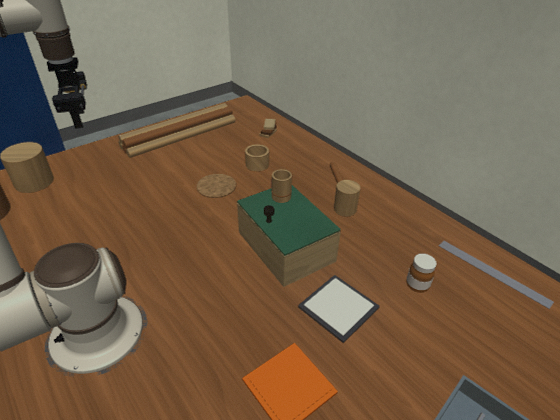

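The top view shows the bamboo pot on the flap at (263,205), which is the one to move. The other candidates are the purple pot at (228,182) and the ring at (165,162). For the pad, the white one with a dark rim at (358,234) is the target and the orange one at (383,303) is a look-alike. The mat is at (172,221) and the knob at (283,237).

```bash
cat > m.py <<'E'
from h import *
a=load('t0');b=load('s0')
def comp(c,mask,near):
    n,l,s,ce=cv2.connectedComponentsWithStats(mask.astype('uint8'))
    i=min((k for k in range(1,n) if s[k,4]>25),key=lambda k:np.hypot(*(ce[k]-near))); return (l==i).astype('uint8'),ce[i],s[i]
def hsv(c): return cv2.cvtColor(c['frame'],cv2.COLOR_RGB2HSV).astype(int)
H=hsv(a);f=a['frame'].astype(int)
g=(H[...,0]>60)&(H[...,0]<95)&(H[...,1]>90)
g,_,s=comp(a,g,(285,220)); print('green',s)
hull=cv2.convexHull(cv2.findContours(g,0,2)[0][0]); (q)=cv2.minAreaRect(hull); print(q)
P=np.array([plane(a,*p,.1185) for p in cv2.boxPoints(q)]); print(P.round(4)); print('flapcentre',P.mean(0).round(4),[np.linalg.norm(P[i]-P[i-1]).round(4) for i in range(4)],[np.degrees(np.arctan2(*(P[i]-P[i-1])[[1,0]])).round(2) for i in range(4)])
w=(H[...,1]<40)&(H[...,2]>180); w,c,s=comp(a,w,(358,234)); print('pad',c,s,plane(a,*c,.012), cv2.minAreaRect(cv2.findContours(w,0,2)[0][0]))
k=(f.sum(2)<110);k[:228]=0;k[248:]=0;k,c,s=comp(a,k,(283,237)); print('knob',c,s,plane(a,*c,.158))
for n,cc in(('t0',a),('s0',b)):
    x=(240,180,50,50) if n=='t0' else (255,160,60,60)
    print(n)
cv2.imwrite('pics/crop.png',np.vstack([cv2.resize(a['frame'][180:250,150:330,::-1],None,fx=4,fy=4,interpolation=2),cv2.resize(b['frame'][160:240,190:370,::-1],None,fx=4,fy=4,interpolation=2)])[:600])
for z,pt in((.006,(172,221)),(.194,(263,205)),(.075,(228,182)),(.06,(165,162))): print(pt,plane(a,*pt,z).round(3))
E
python3 m.py
```

```text
green [ 243  188   84   64 3753]
((284.6756591796875, 219.65335083007812), (77.9052963256836, 54.9260368347168), 7.4314093589782715)
[[ 0.4408  0.081   0.1185]
 [ 0.6065  0.0649  0.1185]
 [ 0.5823 -0.1704  0.1185]
 [ 0.4169 -0.1516  0.1185]]
flapcentre [ 0.5116 -0.044   0.1185] [np.float64(0.2338), np.float64(0.1665), np.float64(0.2366), np.float64(0.1665)] [np.float64(84.11), np.float64(-5.52), np.float64(-95.88), np.float64(173.51)]
pad [358.25961538 233.74778107] [ 339  214   40   40 1352] [ 0.48125515 -0.28661231  0.012     ] ((358.31683349609375, 233.66830444335938), (36.816375732421875, 36.91587829589844), 84.2894058227539)Traceback (most recent call last):
  File "m.py", line 13, in <module>
    k=(f.sum(2)<110);k[:228]=0;k[248:]=0;k,c,s=comp(a,k,(283,237)); print('knob',c,s,plane(a,*c,.158))
                                               ~~~~^^^^^^^^^^^^^^^
  File "m.py", line 5, in comp
    i=min((k for k in range(1,n) if s[k,4]>25),key=lambda k:np.hypot(*(ce[k]-near))); return (l==i).astype('uint8'),ce[i],s[i]
ValueError: min() iterable argument is empty
```

```bash
sed -i 's/f.sum(2)<110/f.sum(2)<100/; s/s\[k,4\]>25/s[k,4]>12/' m.py; sed -i "s/^k=.*/k=(H[...,2]<45);k[:228]=0;k[248:]=0;k[:,:270]=0;k[:,296:]=0;k,c,s=comp(a,k,(283,237)); print('knob',c,s,plane(a,*c,.158))/" m.py
cat >> m.py <<'E'
m=(H[...,0]<25)&(H[...,2]>120); m[:,:250]=0;m[:190]=0;m[225:]=0;m[:,290:]=0
m,c,s=comp(a,m,(263,205)); print('pot',c,s,plane(a,*c,.18)); 
e=cv2.fitEllipse(cv2.convexHull(cv2.findContours(m,0,2)[0][0])); print(e)
E
python3 m.py | tail -9
```

```text
knob [280.5625 235.75  ] [279 233   5   7  16] [ 0.46008449 -0.03187754  0.158     ]
t0
s0
(172, 221) [0.507 0.318 0.006]
(263, 205) [0.545 0.022 0.194]
(228, 182) [0.628 0.135 0.075]
(165, 162) [0.689 0.338 0.06 ]
pot [262.89302326 205.61395349] [254 196  19  18 215] [0.5448041 0.0220017 0.18     ]
((262.81463623046875, 204.6543731689453), (17.709026336669922, 18.62000846862793), 74.03515625)
```

View pics/crop.png

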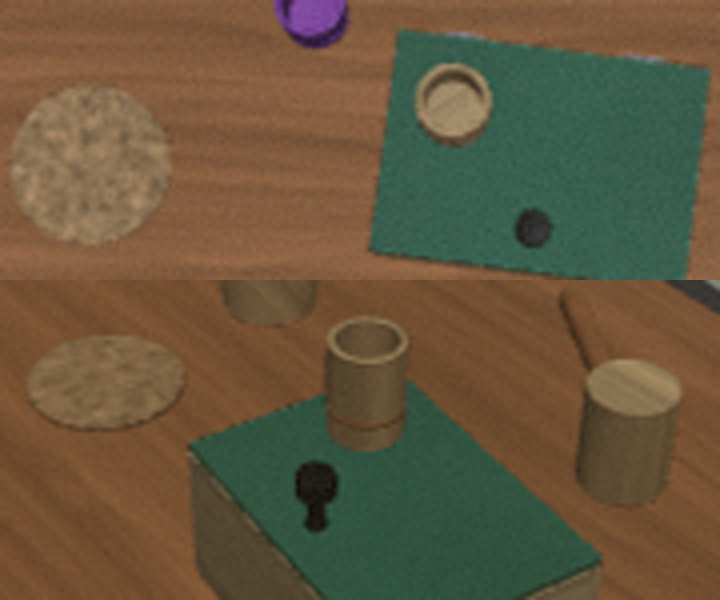

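The crop confirms the bamboo pot on the green flap, with its rim centre at top (263.2,204.7) and side (281.8,175.3). The knob head is at top (283.5,237.2) and side (269,210.5), and the purple pot is clearly a different object.

Run:
```python
from h import *
a=load('t0');b=load('s0')
print('rim',tri(a,(263.2,204.7),b,(281.75,175.25)),plane(a,263.2,204.7,.1935),plane(b,281.75,175.25,.1935))
print('knob',tri(a,(283.5,237.25),b,(269,210.5)),plane(a,283.5,237.25,.158))
print('mat',tri(a,(172.75,221),b,(106/4+190,102/4+160)))
# flap corners in side crop: left (190,445), right(600,560), back (405,383)
for n,p in(('backleft',((398,30),(405,383))),('frontleft',((371,252),(190,445)))):
  print(n,tri(a,(p[0][0]/4+150,p[0][1]/4+180),b,(p[1][0]/4+190,(p[1][1]-280)/4+160)))
print('backright',plane(a,710/4+150,70/4+180,.1185),plane(b,600/4+190,280/4+160,.1185))
print('pad side',plane(b,339,307,.012))
s=-5.9;R=np.array([[np.cos(np.radians(s)),-np.sin(np.radians(s))],[np.sin(np.radians(s)),np.cos(np.radians(s))]])
c=np.array([.5116,-.044])
for n,q in(('knob',(-.055,0)),('hinge',(.085,0)),('slot+',(-.025,.05)),('slot-',(-.025,-.05)),('bl',(.085,.12))): print(n,c+R@q)
```

```text
rim (array([0.54634566, 0.02072195, 0.19292138]), np.float64(0.0009237986346358646)) [0.54589803 0.0209797  0.1935    ] [0.5462329  0.01985292 0.1935    ]
knob (array([ 0.45678769, -0.0411566 ,  0.15743787]), np.float64(0.0019995832588352684)) [ 0.45592958 -0.04057913  0.158     ]
mat (array([0.50762713, 0.31533809, 0.00407858]), np.float64(0.0018137666754669795))
backleft (array([0.61203858, 0.06323889, 0.10420656]), np.float64(0.009019991535196857))
frontleft (array([0.4390038 , 0.07905423, 0.11952994]), np.float64(0.003806849012234234))
backright [ 0.58222501 -0.17237494  0.1185    ] [ 0.5821093  -0.17352815  0.1185    ]
pad side [ 0.47881654 -0.29134622  0.012     ]
knob [ 0.45689135 -0.03834641]
hinge [ 0.59614974 -0.05273737]
slot+ [0.49187206 0.00830495]
slot- [ 0.4815928  -0.09116533]
bl [0.60848484 0.06662697]
```

```bash
python3 -m jog '{"delta_pos":[[20,-34,8],[20,-34,8],[20,-34,8],[20,-34,8],[20,-34,8],[20,-34,8],[20,-34,8],[20,-34,8],[20,-34,8],[20,-34,8]],"rot":[[0,0,1],[0,0,1],[0,0,1],[0,0,1],[0,0,1],[0,0,1],[0,0,1],[0,0,1],[0,0,1],[0,0,1]],"grip":[100,100,100,100,100,100,100,100,100,100]}'
```

```text
time_s: 0.93
tcp_pos: [0.4144, 0.2452, 0.3046]
ee_rot: [[0.985, -0.173, -0.0], [-0.173, -0.985, -0.0], [-0.0, 0.0, -1.0]]
wrist_force: [0.4, 0.1, -0.5]
gripper_width: 1.0
```

```bash
python3 -m jog '{"delta_pos":[[19,-32,0],[19,-32,0],[19,-32,0],[19,-32,0],[19,-32,0],[19,-32,0],[18,-33,0],[0,0,-20],[0,0,-20],[0,0,0]],"rot":[[0,0,1],[0,0,1],[0,0,1],[0,0,1],[0,0,0],[0,0,0],[0,0,0],[0,0,0],[0,0,0],[0,0,0]],"grip":[100,100,100,100,100,100,100,100,100,100]}'
python3 - <<'E'
from h import *
s=cap('side','s1');t=cap('top','t1')
cv2.imwrite('pics/c1.png',np.hstack([cv2.resize(s['frame'][60:260,180:380,::-1],None,fx=2,fy=2),cv2.resize(t['frame'][130:230,210:310,::-1],None,fx=4,fy=4)]))
E
```

```text
time_s: 1.77
tcp_pos: [0.5436, 0.021, 0.2596]
ee_rot: [[0.994, -0.108, -0.01], [-0.108, -0.994, -0.001], [-0.01, 0.002, -1.0]]
wrist_force: [-0.1, -0.6, -1.9]
gripper_width: 1.0
```

View pics/c1.png

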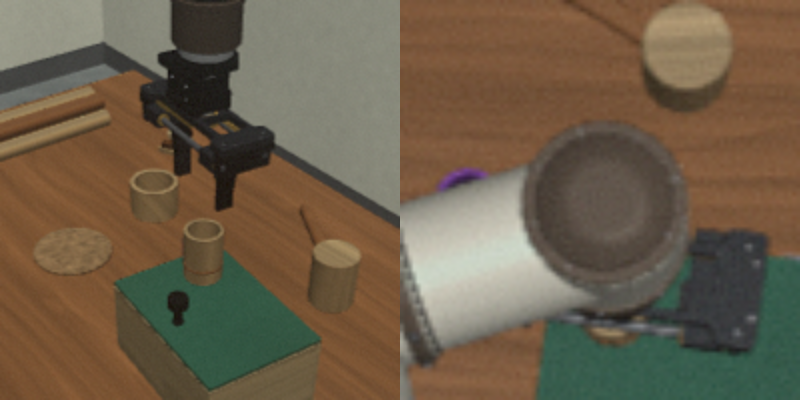

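The fingers straddle the pot's rim (at (203,230) in the left half of the crop) and line up with it. Next I lower and close.

```bash
python3 -m jog '{"delta_pos":[[2,0,-20],[0,0,-20],[0,0,-20],[0,0,-20],[0,0,-10],[0,0,0],[0,0,0]],"rot":[[0,0,0],[0,0,0],[0,0,0],[0,0,0],[0,0,0],[0,0,0],[0,0,0]],"grip":[100,100,100,100,100,100,100]}'; python3 -m jog '{"delta_pos":[[0,0,0],[0,0,0],[0,0,0],[0,0,0],[0,0,0],[0,0,0],[0,0,0]],"rot":[[0,0,0],[0,0,0],[0,0,0],[0,0,0],[0,0,0],[0,0,0],[0,0,0]],"grip":[0,0,0,0,0,0,0]}'
```

```text
time_s: 2.45
tcp_pos: [0.5489, 0.0226, 0.1755]
ee_rot: [[0.995, -0.104, 0.002], [-0.104, -0.995, -0.0], [0.002, 0.0, -1.0]]
wrist_force: [-0.1, 0.8, 1.2]
gripper_width: 0.997
time_s: 3.03
tcp_pos: [0.5484, 0.0222, 0.1747]
ee_rot: [[0.994, -0.105, 0.001], [-0.105, -0.994, 0.0], [0.001, -0.0, -1.0]]
wrist_force: [-0.1, 1.1, 0.0]
gripper_width: 0.618
```

```bash
python3 -m jog '{"delta_pos":[[0,0,15],[0,0,25],[0,5,10],[-4,20,0],[-5,30,0],[-5,35,0],[-5,35,0],[-5,35,0],[-5,35,0],[-5,35,0]],"rot":[[0,0,0],[0,0,0],[0,0,0],[0,0,0],[0,0,0],[0,0,0],[0,0,0],[0,0,0],[0,0,0],[0,0,0]],"grip":[0,0,0,0,0,0,0,0,0,0]}'; python3 -m jog '{"delta_pos":[[-5,35,-15],[0,24,-25],[0,5,-35],[0,0,-35],[0,0,-20],[0,0,-10],[0,0,0],[0,0,0]],"rot":[[0,0,0],[0,0,0],[0,0,0],[0,0,0],[0,0,0],[0,0,0],[0,0,0],[0,0,0]],"grip":[0,0,0,0,0,0,0,0]}'; python3 -c "
from h import *
s=cap('side','s2');cv2.imwrite('pics/c2.png',cv2.resize(s['frame'][80:260,130:330,::-1],None,fx=3,fy=3))"
```

```text
time_s: 3.87
tcp_pos: [0.5132, 0.254, 0.2237]
ee_rot: [[0.994, -0.105, -0.001], [-0.105, -0.994, -0.0], [-0.001, 0.0, -1.0]]
wrist_force: [1.2, 0.2, -1.7]
gripper_width: 0.617
time_s: 4.53
tcp_pos: [0.5097, 0.3165, 0.0847]
ee_rot: [[0.994, -0.105, 0.001], [-0.105, -0.994, 0.0], [0.001, -0.0, -1.0]]
wrist_force: [-0.9, 0.3, -1.1]
gripper_width: 0.615
```

View pics/c2.png

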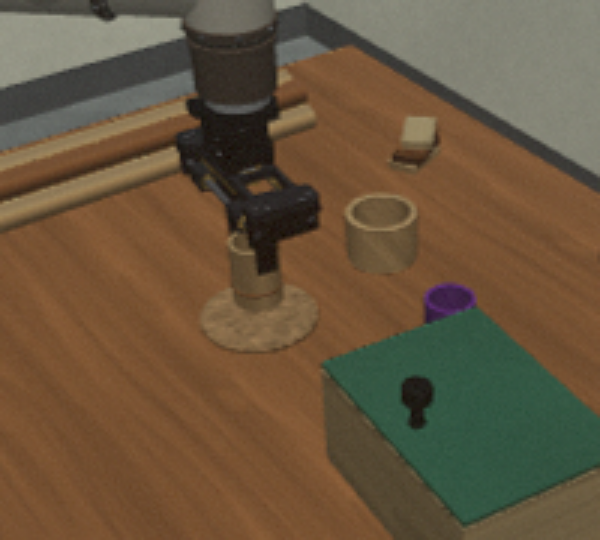

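The pot is upright in the grip at (257,270), above the middle of the mat at (260,315).

```bash
python3 -m jog '{"delta_pos":[[0,0,-8],[0,0,-6],[0,0,-3],[0,0,-2],[0,0,0],[0,0,0]],"rot":[[0,0,0],[0,0,0],[0,0,0],[0,0,0],[0,0,0],[0,0,0]],"grip":[0,0,0,0,0,0]}';python3 -m jog '{"delta_pos":[[0,0,-1],[0,0,-1],[0,0,-1],[0,0,0],[0,0,0]],"rot":[[0,0,0],[0,0,0],[0,0,0],[0,0,0],[0,0,0]],"grip":[0,0,0,0,0]}'
```

```text
time_s: 5.08
tcp_pos: [0.5092, 0.3162, 0.0654]
ee_rot: [[0.994, -0.105, 0.0], [-0.105, -0.994, 0.0], [0.0, -0.0, -1.0]]
wrist_force: [0.6, -0.2, -1.4]
gripper_width: 0.616
time_s: 5.5
tcp_pos: [0.5091, 0.3161, 0.0623]
ee_rot: [[0.994, -0.105, -0.0], [-0.105, -0.994, -0.0], [-0.0, 0.0, -1.0]]
wrist_force: [-0.0, -1.2, -1.6]
gripper_width: 0.618
```

```bash
python3 -m jog '{"delta_pos":[[0,0,-1],[0,0,0],[0,0,0]],"rot":[[0,0,0],[0,0,0],[0,0,0]],"grip":[0,0,0]}';python3 -m jog '{"delta_pos":[[0,0,-1],[0,0,0],[0,0,0]],"rot":[[0,0,0],[0,0,0],[0,0,0]],"grip":[0,0,0]}'
```

```text
time_s: 5.75
tcp_pos: [0.5093, 0.3163, 0.0621]
ee_rot: [[0.994, -0.105, 0.001], [-0.105, -0.994, 0.0], [0.001, -0.0, -1.0]]
wrist_force: [-1.6, -0.9, 4.2]
gripper_width: 0.618
time_s: 6.0
tcp_pos: [0.5095, 0.3163, 0.0621]
ee_rot: [[0.995, -0.105, 0.001], [-0.105, -0.995, 0.0], [0.001, -0.0, -1.0]]
wrist_force: [-3.3, 0.6, 9.6]
gripper_width: 0.615
```

```bash
python3 -m jog '{"delta_pos":[[0,0,1],[0,0,0],[0,0,0],[0,0,0],[0,0,0],[0,0,15],[0,0,30],[0,0,40],[0,0,40],[0,0,40]],"rot":[[0,0,0],[0,0,0],[0,0,0],[0,0,0],[0,0,0],[0,0,0],[0,0,0],[0,0,0],[0,0,0],[0,0,0]],"grip":[100,100,100,100,100,100,100,100,100,100]}';python3 -m jog '{"delta_pos":[[-5,-35,0],[-5,-35,0],[-5,-36,0],[-5,-36,0],[-5,-36,0],[-5,-36,0],[-5,-36,0],[-5,-36,0],[-5,-36,0],[-7,-34,0]],"rot":[[0,0,0],[0,0,0],[0,0,0],[0,0,0],[0,0,0],[0,0,0],[0,0,0],[0,0,0],[0,0,0],[0,0,0]],"grip":[80,80,80,80,80,80,80,80,80,80]}';python3 -m jog '{"delta_pos":[[0,0,-10],[0,0,0],[0,0,0]],"rot":[[0,0,0],[0,0,0],[0,0,0]],"grip":[80,80,80]}'
python3 -c "
from h import *
s=cap('side','s3');cv2.imwrite('pics/c3.png',cv2.resize(s['frame'][80:260,180:380,::-1],None,fx=3,fy=3))"
```

```text
time_s: 6.83
tcp_pos: [0.5089, 0.3158, 0.2278]
ee_rot: [[0.994, -0.105, -0.001], [-0.105, -0.994, -0.001], [-0.0, 0.001, -1.0]]
wrist_force: [1.1, 0.5, -0.2]
gripper_width: 0.995
time_s: 7.67
tcp_pos: [0.4567, -0.0416, 0.2264]
ee_rot: [[0.994, -0.105, 0.0], [-0.105, -0.994, 0.0], [0.0, -0.0, -1.0]]
wrist_force: [0.1, 0.0, -0.1]
gripper_width: 0.798
time_s: 7.92
tcp_pos: [0.4569, -0.0402, 0.216]
ee_rot: [[0.994, -0.106, -0.001], [-0.106, -0.994, -0.0], [-0.001, 0.0, -1.0]]
wrist_force: [-0.4, 0.3, 1.4]
gripper_width: 0.798
```

View pics/c3.png

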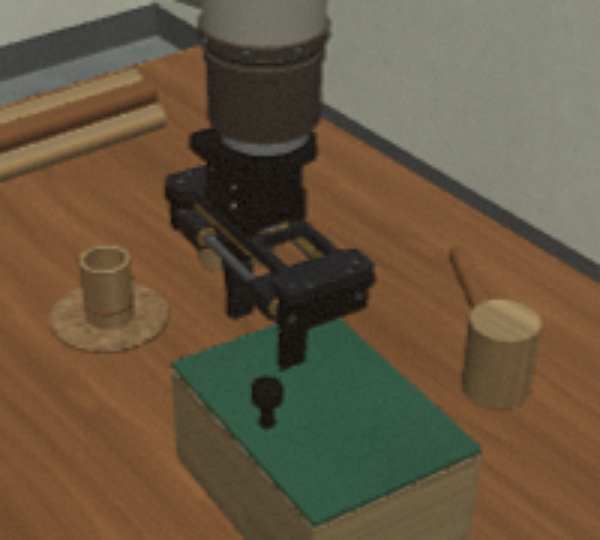

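The pot stands released on the mat at (105,290), and the fingers straddle the knob at (267,393). Next I lower and grip the knob.

```bash
python3 -m jog '{"delta_pos":[[0,0,-20],[0,0,-20],[0,0,-15],[0,0,-2],[0,0,0],[0,0,0]],"rot":[[0,0,0],[0,0,0],[0,0,0],[0,0,0],[0,0,0],[0,0,0]],"grip":[80,80,80,80,80,80]}';python3 -m jog '{"delta_pos":[[0,0,0],[0,0,0],[0,0,0],[0,0,0],[0,0,0],[0,0,0],[0,0,0],[0,0,0],[0,0,0]],"rot":[[0,0,0],[0,0,0],[0,0,0],[0,0,0],[0,0,0],[0,0,0],[0,0,0],[0,0,0],[0,0,0]],"grip":[0,0,0,0,0,0,0,0,0]}'
python3 - <<'E'
import numpy as np
p0=None
rad=np.hypot(.14,.043);a0=np.arctan2(.043,-.14)
for d in range(0,95,6):
    a=a0-np.radians(d); x,z=rad*np.cos(a),rad*np.sin(a)
    if p0: dx,dz=(x-p0[0])*1e3,(z-p0[1])*1e3; print(d,[round(dx*.9947,1),round(-dx*.103,1),round(dz,1)])
    p0=(x,z)
E
```

```text
time_s: 8.47
tcp_pos: [0.4582, -0.0391, 0.1603]
ee_rot: [[0.995, -0.104, 0.002], [-0.104, -0.995, -0.0], [0.002, -0.0, -1.0]]
wrist_force: [0.0, -0.2, -0.1]
gripper_width: 0.802
time_s: 9.22
tcp_pos: [0.4577, -0.0373, 0.1593]
ee_rot: [[0.994, -0.106, 0.002], [-0.106, -0.994, 0.005], [0.001, -0.005, -1.0]]
wrist_force: [-1.8, 11.3, 1.9]
gripper_width: 0.289
6 [np.float64(5.2), np.float64(-0.5), np.float64(14.4)]
12 [np.float64(6.7), np.float64(-0.7), np.float64(13.8)]
18 [np.float64(8.1), np.float64(-0.8), np.float64(13.0)]
24 [np.float64(9.4), np.float64(-1.0), np.float64(12.1)]
30 [np.float64(10.6), np.float64(-1.1), np.float64(11.0)]
36 [np.float64(11.7), np.float64(-1.2), np.float64(9.8)]
42 [np.float64(12.7), np.float64(-1.3), np.float64(8.6)]
48 [np.float64(13.5), np.float64(-1.4), np.float64(7.2)]
54 [np.float64(14.1), np.float64(-1.5), np.float64(5.7)]
60 [np.float64(14.7), np.float64(-1.5), np.float64(4.2)]
66 [np.float64(15.0), np.float64(-1.6), np.float64(2.6)]
72 [np.float64(15.2), np.float64(-1.6), np.float64(1.0)]
78 [np.float64(15.2), np.float64(-1.6), np.float64(-0.6)]
84 [np.float64(15.1), np.float64(-1.6), np.float64(-2.2)]
90 [np.float64(14.8), np.float64(-1.5), np.float64(-3.7)]
```

```bash
python3 -m jog '{"delta_pos":[[0,3,0],[2,0,7],[3,0,7],[3,0,7],[4,-1,7],[0,0,0]],"rot":[[0,0,0],[0,2,0],[0,2,0],[0,2,0],[0,2,0],[0,0,0]],"grip":[0,0,0,0,0,0]}'
python3 -c "
from h import *
s=cap('side','s4');cv2.imwrite('pics/c4.png',cv2.resize(s['frame'][100:260,200:370,::-1],None,fx=3.5,fy=3.5))"
```

```text
time_s: 9.72
tcp_pos: [0.4706, -0.0381, 0.1877]
ee_rot: [[0.985, -0.105, -0.14], [-0.106, -0.994, -0.0], [-0.139, 0.015, -0.99]]
wrist_force: [1.4, -1.3, 1.2]
gripper_width: 0.289
```

View pics/c4.png

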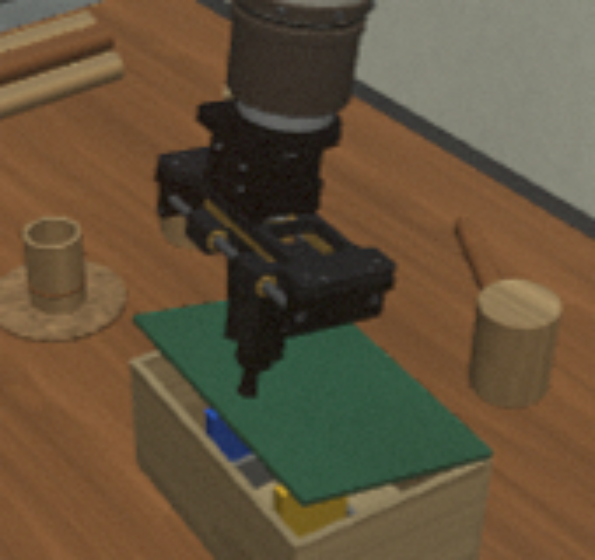

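The flap is lifting cleanly. The blue plate stands in the left (+y) slot at (228,435) and the yellow one in the right slot at (310,508). I continue the arc.

```bash
python3 -m jog '{"delta_pos":[[8,-1,13],[10,-1,12],[11,-1,11],[12,-1,10],[13,-1,8],[0,0,0]],"rot":[[0,3,0],[0,3,0],[0,3,0],[0,3,0],[0,3,0],[0,0,0]],"grip":[0,0,0,0,0,0]}'
```

```text
time_s: 10.27
tcp_pos: [0.5236, -0.0433, 0.2412]
ee_rot: [[0.913, -0.097, -0.397], [-0.106, -0.994, -0.002], [-0.394, 0.044, -0.918]]
wrist_force: [-2.6, 1.1, 5.1]
gripper_width: 0.282
```

```bash
python3 -m jog '{"delta_pos":[[14,-1,7],[14,-1,6],[15,-2,4],[15,-2,2],[15,-2,1],[0,0,0]],"rot":[[0,3,0],[0,3,0],[0,3,0],[0,3,0],[0,0,0],[0,0,0]],"grip":[0,0,0,0,0,0]}'
```

```text
time_s: 10.77
tcp_pos: [0.5971, -0.0505, 0.2622]
ee_rot: [[0.814, -0.085, -0.575], [-0.105, -0.994, -0.002], [-0.572, 0.062, -0.818]]
wrist_force: [-0.3, 1.8, 7.9]
gripper_width: 0.28
```

```bash
python3 -m jog '{"delta_pos":[[15,-2,1],[15,-2,0],[14,-2,-1],[0,0,0],[0,0,0]],"rot":[[0,0,0],[0,0,0],[0,0,0],[0,0,0],[0,0,0]],"grip":[0,0,0,0,0]}'
python3 -c "
from h import *
s=cap('side','s5');cv2.imwrite('pics/c5.png',cv2.resize(s['frame'][60:260,190:390,::-1],None,fx=3,fy=3))"
```

```text
time_s: 11.18
tcp_pos: [0.6406, -0.0549, 0.2582]
ee_rot: [[0.814, -0.086, -0.574], [-0.103, -0.995, 0.002], [-0.571, 0.058, -0.819]]
wrist_force: [0.3, 4.3, -6.5]
gripper_width: 0.263
```

View pics/c5.png

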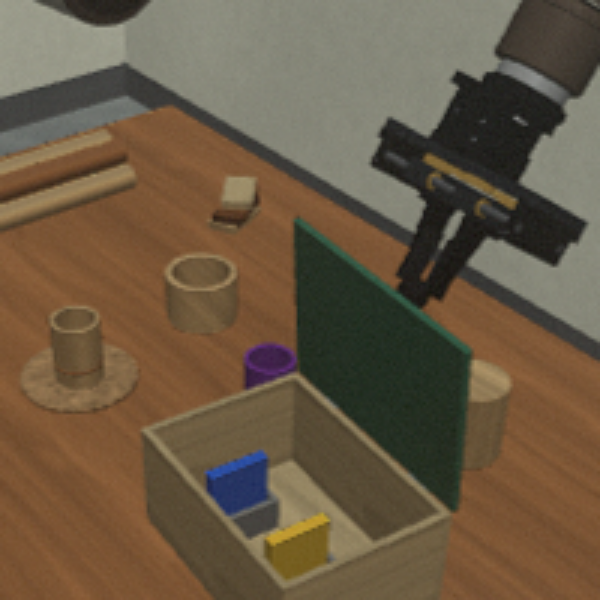

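The flap is upright with the knob held behind it. Next I release and back away up and out.

```bash
python3 -m jog '{"delta_pos":[[0,0,0],[0,0,0],[0,0,0],[0,0,0],[6,0,15],[10,0,25],[10,0,30],[8,0,35],[0,0,35],[0,0,20]],"rot":[[0,0,0],[0,0,0],[0,0,0],[0,0,0],[0,0,0],[0,0,0],[0,0,0],[0,0,0],[0,0,0],[0,0,0]],"grip":[80,80,80,80,80,80,80,80,80,80]}';python3 -m jog '{"delta_pos":[[-12,0,0],[-20,0,0],[-20,0,0],[-20,0,0],[-20,0,0],[-25,0,0],[-25,0,0],[-25,0,0],[-15,0,0],[0,0,0]],"rot":[[0,-5,0],[0,-5,0],[0,-5,0],[0,-5,0],[0,-5,0],[0,-5,0],[0,-5,0],[0,0,0],[0,0,0],[0,0,0]],"grip":[80,80,80,80,80,80,80,80,80,80]}'
python3 -c "
from h import *
s=cap('side','s6');t=cap('top','t6');cv2.imwrite('pics/c6.png',np.hstack([cv2.resize(s['frame'][100:300,190:390,::-1],None,fx=2,fy=2),cv2.resize(t['frame'][160:260,230:330,::-1],None,fx=4,fy=4)]))"
```

```text
time_s: 12.07
tcp_pos: [0.6726, -0.0582, 0.4266]
ee_rot: [[0.818, -0.088, -0.569], [-0.108, -0.994, -0.001], [-0.565, 0.062, -0.823]]
wrist_force: [1.0, 0.4, 1.8]
gripper_width: 0.786
time_s: 12.9
tcp_pos: [0.4991, -0.057, 0.4264]
ee_rot: [[0.993, -0.107, -0.044], [-0.107, -0.994, 0.002], [-0.044, 0.002, -0.999]]
wrist_force: [0.1, 0.6, 0.5]
gripper_width: 0.8
```

View pics/c6.png

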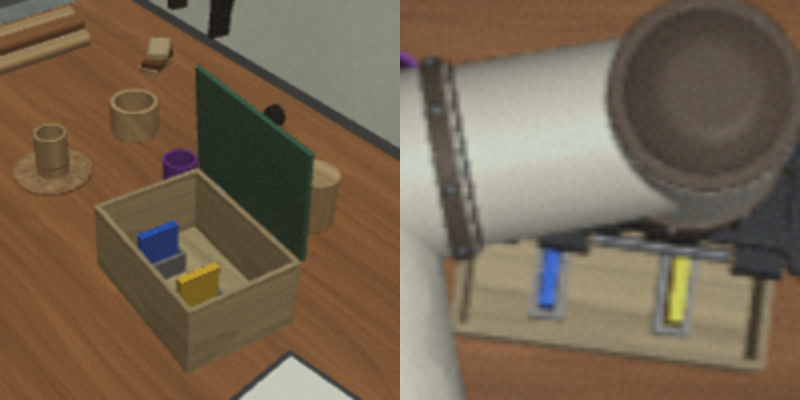

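Run:
```python
from h import *
s=load('s6');t=load('t6')
print('side top centre',plane(s,269.5,215.5,.091))
for n,c in(('s',s),('t',t)):
    H=cv2.cvtColor(c['frame'],cv2.COLOR_RGB2HSV).astype(int)
    m=(H[...,0]>100)&(H[...,0]<122)&(H[...,1]>150)&(H[...,2]>80)
    m[:200]=0;m[260:]=0;m[:,:240]=0;m[:,310:]=0
    for v in range(205,245):
        u=np.where(m[v])[0]
        if len(u): print(n,v,u.min(),u.max(),np.round(H[v,u,2][[0,len(u)//2,-1]]),plane(c,u.mean(),v,.091).round(4)[:2])
```

```text
side top centre [0.49408745 0.00469494 0.091     ]
s 211 275 277 [161 162 158] [0.5199 0.0092]
s 212 271 278 [150 161 152] [0.514  0.0083]
s 213 270 277 [164 159 100] [0.5092 0.0065]
s 214 266 277 [144 158  95] [0.5016 0.007 ]
s 215 264 277 [154 155  97] [0.4968 0.0053]
s 216 262 277 [171  87  99] [0.4928 0.003 ]
s 217 259 277 [181  93  97] [0.4858 0.0031]
s 218 259 277 [121  95  97] [ 0.4849 -0.0015]
s 219 260 277 [123  97  95] [ 0.4832 -0.0053]
s 220 261 277 [97 97 97] [ 0.4821 -0.0096]
s 221 260 277 [84 95 96] [ 0.4789 -0.0123]
s 222 261 277 [98 96 99] [ 0.4769 -0.0159]
s 223 260 277 [83 96 96] [ 0.4734 -0.0183]
s 224 261 277 [100  97 100] [ 0.4721 -0.0223]
s 225 262 277 [98 98 98] [ 0.4703 -0.026 ]
s 226 262 276 [96 97 93] [ 0.4671 -0.0285]
s 227 263 274 [95 96 97] [ 0.4637 -0.031 ]
s 228 264 271 [ 98 100  96] [ 0.4594 -0.0326]
s 229 265 269 [95 98 96] [ 0.456  -0.0349]
s 230 265 266 [96 97 97] [ 0.4506 -0.0357]
t 222 267 268 [130  96  96] [0.5049 0.0078]
t 223 267 269 [189 192 159] [0.5018 0.0062]
t 224 267 268 [199 206 206] [0.4987 0.0076]
t 225 266 268 [162 195 204] [0.4956 0.0091]
t 226 266 268 [176 196 202] [0.4925 0.009 ]
t 227 266 268 [189 197 206] [0.4894 0.0089]
t 228 266 268 [198 196 193] [0.4864 0.0088]
t 229 266 268 [198 201 187] [0.4833 0.0088]
t 230 266 268 [194 204 180] [0.4802 0.0087]
t 231 266 268 [196 201 174] [0.4772 0.0086]
t 232 265 267 [154 200 202] [0.474  0.0116]
t 233 265 267 [167 201 205] [0.4709 0.0115]
t 234 265 267 [198 205 208] [0.4679 0.0114]
t 235 265 267 [183 201 206] [0.4648 0.0113]
t 236 266 267 [118 111 111] [0.4618 0.0097]
```

```bash
python3 -m jog '{"delta_pos":[[-2,22,-35],[-2,22,-35],[-2,21,-35],[0,0,-35],[0,0,-35],[0,0,-35],[0,0,-20],[0,0,0],[0,0,0],[0,0,0]],"rot":[[0,0,0],[0,0,0],[0,0,0],[0,0,0],[0,0,0],[0,0,0],[0,0,0],[0,0,0],[0,0,0],[0,0,0]],"grip":[46,46,46,46,46,46,46,46,46,46]}'
```

```text
time_s: 13.83
tcp_pos: [0.4989, 0.0094, 0.1939]
ee_rot: [[0.993, -0.106, -0.047], [-0.106, -0.994, 0.002], [-0.047, 0.003, -0.999]]
wrist_force: [0.2, 0.5, 0.5]
gripper_width: 0.46
```

```bash
python3 -m jog '{"delta_pos":[[-7,-1,-10],[0,0,-25],[0,0,-25],[0,0,-25],[0,0,-20],[0,0,-10],[0,0,0],[0,0,0]],"rot":[[0,-2.7,0],[0,0,0],[0,0,0],[0,0,0],[0,0,0],[0,0,0],[0,0,0],[0,0,0]],"grip":[46,46,46,46,46,46,46,46]}'
python3 -c "
from h import *
s=cap('side','s7');cv2.imwrite('pics/c7.png',cv2.resize(s['frame'][140:290,210:360,::-1],None,fx=4,fy=4))"
```

```text
time_s: 14.5
tcp_pos: [0.4917, 0.0086, 0.079]
ee_rot: [[0.994, -0.106, 0.001], [-0.106, -0.994, 0.003], [0.0, -0.003, -1.0]]
wrist_force: [-0.1, -0.7, 0.4]
gripper_width: 0.457
```

View pics/c7.png

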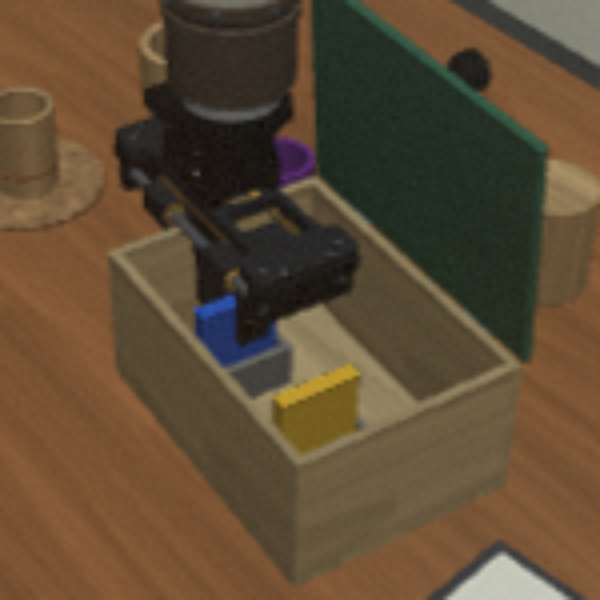

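The fingers stand on either side of the blue plate at (235,330), and the yellow plate at (317,412) is clear of them. Next I close and lift.

```bash
python3 -m jog '{"delta_pos":[[0,0,0],[0,0,0],[0,0,0],[0,0,0],[0,0,0],[0,0,0]],"rot":[[0,0,0],[0,0,0],[0,0,0],[0,0,0],[0,0,0],[0,0,0]],"grip":[0,0,0,0,0,0]}';python3 -m jog '{"delta_pos":[[0,0,5],[0,0,15],[0,0,25],[0,0,25],[0,0,25],[0,0,25],[0,0,25],[0,0,15],[0,0,0],[0,0,0]],"rot":[[0,0,0],[0,0,0],[0,0,0],[0,0,0],[0,0,0],[0,0,0],[0,0,0],[0,0,0],[0,0,0],[0,0,0]],"grip":[0,0,0,0,0,0,0,0,0,0]}'
```

```text
time_s: 15.05
tcp_pos: [0.4901, 0.0083, 0.078]
ee_rot: [[0.994, -0.106, -0.002], [-0.106, -0.994, 0.003], [-0.002, -0.002, -1.0]]
wrist_force: [0.4, -0.0, 0.7]
gripper_width: 0.132
time_s: 15.88
tcp_pos: [0.4897, 0.0084, 0.2377]
ee_rot: [[0.994, -0.107, -0.002], [-0.107, -0.994, 0.004], [-0.002, -0.003, -1.0]]
wrist_force: [-0.4, -0.1, -2.9]
gripper_width: 0.138
```

```bash
python3 -m jog '{"delta_pos":[[-1,-15,0],[-1,-28,0],[-1,-32,0],[-1,-32,0],[-1,-32,0],[-1,-32,0],[-1,-32,0],[-1,-32,0],[-1,-32,0],[-1,-20,0]],"rot":[[0,0,0],[0,0,0],[0,0,0],[0,0,0],[0,0,0],[0,0,0],[0,0,0],[0,0,0],[0,0,0],[0,0,0]],"grip":[0,0,0,0,0,0,0,0,0,0]}';python3 -m jog '{"delta_pos":[[0,-9,-10],[0,0,-15],[0,0,-15],[0,0,-10],[0,0,0],[0,0,0],[0,0,0],[0,0,0],[0,0,0]],"rot":[[0,0,0],[0,0,0],[0,0,0],[0,0,0],[0,0,0],[0,0,0],[0,0,0],[0,0,0],[0,0,0]],"grip":[0,0,0,0,0,0,0,0,0]}'
python3 -c "
from h import *
s=cap('side','s8');cv2.imwrite('pics/c8.png',cv2.resize(s['frame'][130:350,170:390,::-1],None,fx=2.7,fy=2.7))
c=np.array([.5116,-.044])
print(r.sense()['tcp_pos'],proj(s,[.48,-.288,.1145]),proj(s,[.48,-.288,.1995]))"
```

```text
time_s: 16.72
tcp_pos: [0.4785, -0.2808, 0.2349]
ee_rot: [[0.994, -0.108, -0.007], [-0.108, -0.994, 0.004], [-0.007, -0.003, -1.0]]
wrist_force: [0.4, 0.6, -2.1]
gripper_width: 0.141
time_s: 17.47
tcp_pos: [0.4805, -0.2876, 0.1886]
ee_rot: [[0.994, -0.106, -0.0], [-0.106, -0.994, 0.002], [-0.001, -0.002, -1.0]]
wrist_force: [-0.3, -0.4, -1.3]
gripper_width: 0.135
[ 0.48041233 -0.28766814  0.18851325] [343.05015425 277.22463599] [347.4441347  250.31819447]
```

View pics/c8.png

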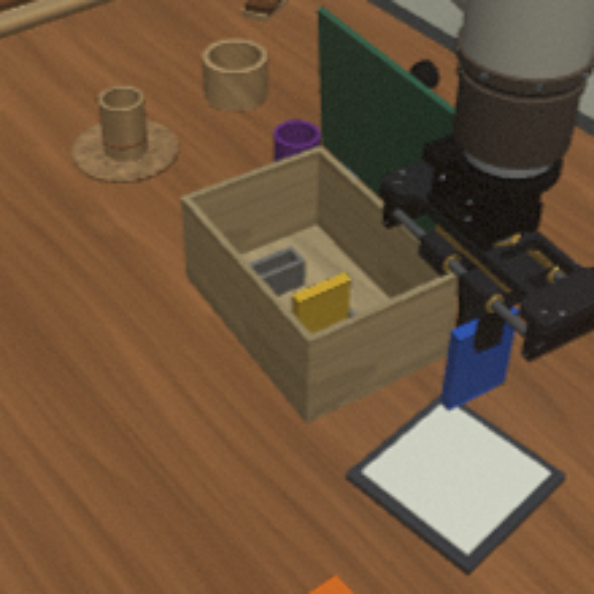

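The blue plate hangs upright at (478,365) over the pad at (457,480). The pot stands on the mat at (123,125), the flap is up, and the yellow plate is in its slot at (322,300). The job is ready to hand in.

```bash
python3 -c "
from station import finish_job
print(finish_job())"
```

```text
the job is handed in; nothing more can be done
None
```

The job is handed in at about 17.5 s of robot time. `finish_job()` gives no verdict, so what follows rests on my last picture and the gripper readings.

- **Pot:** I moved it from the flap to the cork mat and released it there. The last picture shows it standing upright near the middle of the mat.
- **Flap:** I swung it up by the knob and let go. It has stood by itself since. I judged "about upright" by eye and from the arm's position; I did not measure the angle at the end.
- **Blue plate:** The gripper still holds it, with the jaws stopped at about 12 mm, which is the plate's thickness. It was upright and still. By calculation its lower edge is about 10 cm above the pad, and the tool is within about 4 mm of the pad's middle.
- **Things left alone:** The yellow plate is in its slot and the ring looks unmoved. The mallet and jar were hidden or out of frame in the last crop. The arm never worked near the jar, and no unexpected forces showed up.

Two readings disagreed:
- **Pad centre:** The two cameras put it about 5 mm apart, so I aimed between them, leaning towards the top view.
- **Knob width:** The knob measured about 25 mm in the grip rather than the stated 28 mm. The grip slipped a little towards the end of the swing, but the flap still opened cleanly.

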